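Lock the mould's stop bar with the spring key

TASK

Take the orange spring key from its blue stand and lower its brass plunger into the slot of the aluminium mould base, at the end marked yellow, until it is pressed against the slot floor. Without lifting it off the floor, drag it gently along the slot until the plunger drops into the keyway hidden there, stop, and push the key down until its flange sits flat on the mould base. Let go and leave it standing there, without disturbing the other things on the bench.

Things in the scene. Friction and masses are not known exactly. Their poses are not given: they have to be found in the camera images.
- mould_base: Fixed aluminium block, 310 mm long (its y axis), 140 mm wide (x from -45 to +95 mm), flat top 50 mm above the bench, a white casting strip along its far (+x) side, a yellow band on top at its +y end. Origin on the bench, below the middle of an open slot 13 mm wide that runs along y from -80 to +80 mm at x = 0.
- slot (a point): Middle of the slot, level with the block's top; axes as the block. The slot floor, a black bar, lies 26 mm lower. Somewhere between y = -50 and +20 mm from here the bar has a keyway (groove) across the slot, 14 mm long in y, 14 mm deeper than the floor. Its place changes every time, is too deep and dark to make out, and is not reported: it must be felt.
- start_end (a point): The place to enter the slot: on the slot's centre line, level with the top of the mould base, 66 mm from the slot's middle towards the yellow band (14 mm from the slot's yellow end). Same axes as the mould base.
- key_grip (a point): Spring key, 150-250 g: orange square grip 28 x 28 mm, 44 mm tall, on a brass flange of 44 mm diameter, 6 mm thick, with a round brass plunger sticking out 38 mm below. Point: centre of the grip, 28 mm above the flange's underside; x, y square to the grip's faces, z up. It starts upright in the stand, flange on the stand's top. When seated its heading does not matter.
- plunger: The key's plunger, 9 mm diameter, end bevelled. It slides up into the key on a spring: 1.5 N plus 300 N/m (4.2 N at 9 mm, 5.1 N at 12 mm), hard stop at 16 mm. Flange on the block, plunger on the slot floor: 12 mm in. Over the keyway it springs out and, dragged on, catches on the keyway's end wall. More than 20 N bends it. Origin: on its axis, 38 mm above its tip.
- plunger_tip (a point): Centre of the plunger's lower end, which moves up with the plunger. When the plunger is fully out: 66 mm below the grip's centre, and, with the flange flat on the block, 2 mm above the keyway's bottom.
- stand: Fixed blue plastic block, 64 x 64 mm, 50 mm high, with an upright hole of 17 mm diameter, 44 mm deep, in the middle of its top, in which the key's plunger hangs. Origin under its centre.
- beaker_mid (a point): Bystander: glass beaker, 68 mm diameter, 95 mm tall, standing to one side of the mould base (the stand is on the other side, either way round). Point at its middle.
- weight_mid (a point): Bystander: brass weight with a knob, 48 mm diameter, 68 mm tall, behind the mould base. Point at its middle.
- mould_tray_mid (a point): Bystander: white mould tray with five compartments, 90 x 150 mm, 22 mm high, behind the mould base. Point at its middle.
Mind the look-alikes: they are no part of the job. What is meant by the part that bears key_grip is not black, and is the larger of those in its own colour.

How it is judged:
By the outcome, as a careful person would: the job done as asked, in the order asked, and still so for the second after the job is handed in, with the robot touching nothing.
It also fails if it takes over 56 s, if anything falls off the work surface, if the arm or the gripper's body presses on something with over 40 N, if the wrist force passes 120 N, or if a joint passes its speed limit or range.

ROBOT

A 6-joint arm with a two-finger parallel gripper is mounted at the origin on the work surface. World frame = base frame: x ahead of the robot, y to its left, z up, the work surface at z = 0. Lengths are in m, angles in rad, forces in N, time in s.
With the tool pointing down it reaches from about 0.35 to 0.725 m from the base axis. Payload 4.3 kg.
Tool frame: the origin (TCP) lies midway between the tips of the shut fingers; the grasp point (between the pads) lies 19 mm behind it; x points along the fingers, y is the direction in which the jaws open and shut, and the axes are right-handed (so a half turn about x gives the same grasp; the last joint's range is limited). The gripper opens to 85 mm and grips with 20 to 120 N. Pads are 22 mm wide; open, the fingers measure 114 mm over their backs; the gripper's body (76 mm by 85 mm) begins 54 mm behind the grasp point. The pads swing forward as they close: fully open they stand 13 mm farther back than shut.
Start: joints at [1.239, 0.377, 0.081, 1.274, 0, 1.46], TCP at [0.126, 0.561, 0.209] pointing down, gripper open.
Joint ranges: [-2.72, 2.72], [-0.84, 1.66], [-1.02, 1.22], [-1.77, 2.12], [-1.37, 1.28], [-3.14, 3.14]. Speed limits (rad/s): [2.57, 2.57, 3.14, 3.14, 3.14, 3.14].

INTERFACE

Orientations are given as a unit quaternion [x, y, z, w].
In Python, from bench import manip gives the robot as it stands.
- The arm moves only by the shell command python3 -m pendant 'ROWS' [FORCE]. ROWS is JSON, a list of rows, each a list of 7 numbers: the finger opening in m, from 0 to 0.0854, then the shift along the tool's x, y, z in m, then the turn, a rotation vector about the tool's x, y, z in rad. A call has 1 to 12 rows; each row shifts and turns the commanded pose from where the row before left it, along the tool's axes as they then stand; what a row does not reach is not made up. A row lasts 1/8 s, in which the tool goes at most 62.5 mm and 10.7 degrees, less where a joint would pass 70% of its speed; a pose out of reach is approached as far as the arm can. A call is refused whole if a number of a shift passes 0.0625 or a number of a turn 0.188, either way. A call with a gripper value outside its range is refused whole. The fingers move at their own pace and stop on an object; FORCE is the grip in N (left out, the last holds). Time passes only in rows, so rows that do not move let the fingers close. It gives the time, the measured TCP pose, the force and the opening at its end, in the units of the state.
- manip.get_obs(): the state, without advancing time (a new reading comes with each control period).
- manip.grab_frame(name): name is "side" or "top"; returns (picture, depth): 480x640x3 uint8, red, green, blue; 480x640 float32, m along the optical axis (not along the pixel's ray), 0 where there is no reading.
- manip.get_calibration(name): a dict with "K" (3x3 intrinsics, pixels), "k1" (the pictures are not rectified: a ray, as slopes to the right and down, at radius r is drawn at 1 + k1 r^2 times it, then the intrinsics apply), "extrinsics" (4x4, takes a point from camera to world coordinates). Camera axes: x right, y up, looking along -z (the intrinsics and any distortion apply to the point x, -y, -z); pixel columns grow to the right and rows downward; lengths in m; the calibration is good to about 2 mm. A picture is of the moment at which its call begins. get_calibration takes no time and is no camera call.
- manip.close_job(): hands the job in, once; it reports no verdict.
Trained networks look in the newest picture that a camera, given by its name, has taken for a name from the list of things; names that differ only in an ending like _2 or _b are one class to them, and where a whole thing is asked for, a point or a joint stands for the part that bears it (a point fixed in the world has none). Each returns a list of dicts, best first, with "score" (0 to 1); they miss things now and then, are a little off and sometimes report something else, mostly with a low value. They report only what shows in the picture. A call takes as long as a camera call. They do not tell look-alikes from the thing itself.
- manip.find_in(name, camera): "location" ([x, y, z] in m, in world coordinates, good to about 4 mm: the middle of the surface that is visible of it).
The state is a dict: "time_s": time; "qpos": joint angles; "qd": joint speeds; "joint_efforts": joint torques, N m; "position": TCP position; "ee_rot": TCP orientation; "contact_force": force on the tool from outside, world axes, zero at the start; "torque": the same for the moment, N m; "gripper_width": opening from 0.0 (shut) to 1.0 (fully open).
Only numpy, scipy, OpenCV 4.12 (cv2) and the standard library are available. Lean on these libraries where they do the work, as an engineer would, in place of code of your own. Each camera call takes 0.05 s, during which the arm holds its last target. There are 200 camera calls.

## Working session

There is one attempt and no reset: what is moved stays moved. The work goes in short steps, Python scripts to look and compute and a shell command to move; the robot and the scene stay as the last step left them, time stands still between calls to the robot, and variables do not carry over. Pictures are saved under pics/ and viewed, about 8 in all and at most 12, crops included, and the job is handed in when it is done.

```bash
mkdir -p pics
cat > h.py <<'E'
import numpy as np, cv2
from bench import manip
def pts(cam, uv, d):
    c=manip.get_calibration(cam);K=np.array(c["K"]);T=np.array(c["extrinsics"])
    uv=np.atleast_2d(np.array(uv,float)).reshape(-1,1,2)
    s=cv2.undistortPoints(uv,K,np.array([c["k1"],0,0,0,0])).reshape(-1,2)
    d=np.ravel(d); p=np.c_[s[:,0]*d,-s[:,1]*d,-d]
    return p@T[:3,:3].T+T[:3,3]
def cloud(cam,depth):
    v,u=np.mgrid[0:480,0:640]
    P=pts(cam,np.c_[u.ravel(),v.ravel()],depth.ravel()).reshape(480,640,3)
    P[depth==0]=np.nan
    return P
E
python3 - <<'E'
from h import *
for c in("top","side"):
    im,d=manip.grab_frame(c); cv2.imwrite(f"pics/{c}0.png",im[:,:,::-1]); np.savez(f"{c}0.npz",im=im,d=d)
    print(c,np.round(manip.get_calibration(c)["extrinsics"],3).tolist())
    for n in("mould_base","start_end","key_grip","stand","beaker_mid","weight_mid","mould_tray_mid"):
        print(n,[(round(r["score"],2),np.round(r["location"],3).tolist()) for r in manip.find_in(n,c)[:3]])
o=manip.get_obs();print(o)
E
```

```text
top [[-0.116, 0.968, -0.221, 0.347], [-0.993, -0.115, 0.02, -0.014], [-0.006, 0.222, 0.975, 1.082], [0.0, 0.0, 0.0, 1.0]]
mould_base [(0.62, [0.555, 0.03, 0.049])]
start_end [(0.61, [0.547, 0.026, 0.053])]
key_grip [(0.95, [0.401, -0.261, 0.094]), (0.8, [0.314, -0.256, 0.057]), (0.57, [0.421, -0.351, 0.079])]
stand [(0.63, [0.394, -0.253, 0.049])]
beaker_mid [(0.59, [0.444, 0.326, 0.052])]
weight_mid [(0.58, [0.766, 0.076, 0.047])]
mould_tray_mid [(0.7, [0.799, -0.105, 0.007])]
side [[0.921, 0.284, -0.266, 0.233], [-0.389, 0.677, -0.624, -0.733], [0.003, 0.679, 0.734, 0.913], [0.0, 0.0, 0.0, 1.0]]
mould_base [(0.92, [0.543, -0.011, 0.052])]
start_end [(0.77, [0.543, -0.002, 0.052])]
key_grip [(0.84, [0.402, -0.277, 0.081]), (0.69, [0.313, -0.26, 0.047]), (0.64, [0.414, -0.367, 0.067])]
stand [(0.67, [0.542, -0.005, 0.053]), (0.59, [0.395, -0.288, 0.051])]
beaker_mid []
weight_mid [(0.81, [0.758, 0.063, 0.042]), (0.36, [0.395, -0.288, 0.056]), (0.21, [0.792, -0.111, 0.016])]
mould_tray_mid [(0.78, [0.794, -0.112, 0.013]), (0.65, [0.541, -0.009, 0.052])]
{'time_s': 0.8, 'qpos': array([1.23869349e+00, 3.77283019e-01, 8.10473042e-02, 1.27438731e+00,
       1.81521340e-06, 1.46051258e+00]), 'qd': array([-8.74292168e-05, -2.40777168e-05, -6.02246394e-04,  1.49123770e-03,
        9.51411241e-05, -1.40345373e-03]), 'joint_efforts': array([ 1.23881735e-03, -4.63462508e+01,  2.70139825e+01, -8.90036426e-05,
        8.86855219e-05, -1.04291811e-05]), 'position': array([0.12650976, 0.56098145, 0.20935743]), 'ee_rot': array([ 0.07832413,  0.70274938, -0.07820429,  0.70277502]), 'contact_force': array([ 0.3905181 ,  0.04559285, -0.96288485]), 'torque': array([ 0.03593268, -0.01835673, -0.03933067]), 'gripper_width': 0.9979522766553485}
```

View pics/top0.png

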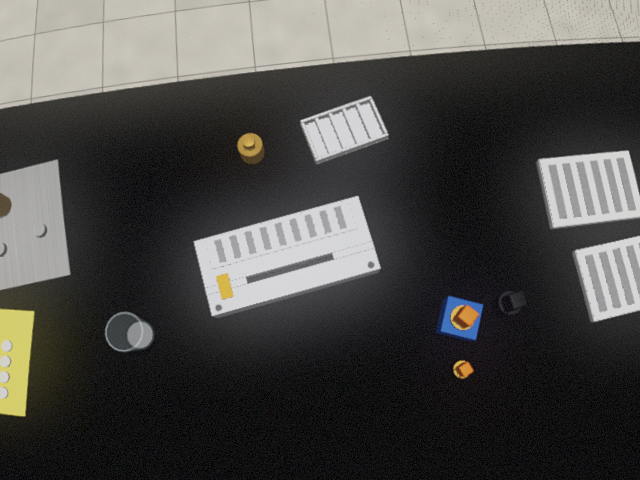

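View pics/side0.png

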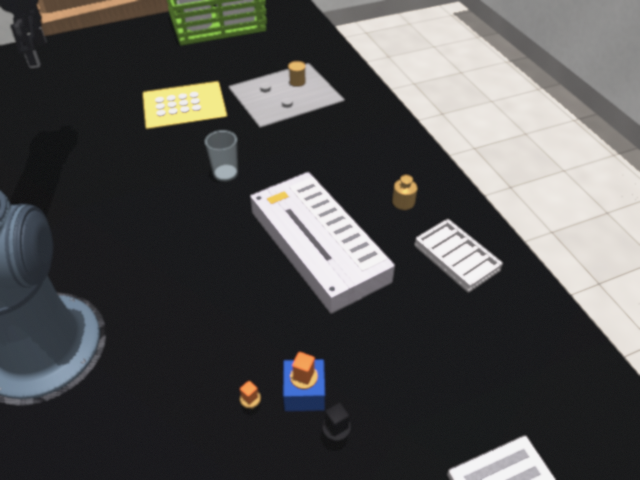

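The top view shows the real key (orange, larger) in the blue stand at about (463,316). The small orange decoy is at (463,369) and the black one at (513,300). The slot runs from (247,281) to (334,257), with the yellow band at its left end. The side view agrees. Next I'll measure the poses.

Run:
```python
from h import *
def rect(P):
    r=cv2.minAreaRect((P[:,:2]*1000).astype(np.float32)); return np.round(r[0],1),np.round(r[1],1),round(r[2],1)
for c in("top","side"):
    f=np.load(c+"0.npz");im=f["im"];P=cloud(c,f["d"]);h=cv2.cvtColor(im,cv2.COLOR_RGB2HSV)
    H,S,V=[h[...,i].astype(int) for i in range(3)]
    X,Y,Z=P[...,0],P[...,1],P[...,2]
    near=(abs(X-.4)<.06)&(abs(Y+.265)<.06)
    m=near&(H<16)&(S>150)&(Z>.09)
    print(c,"grip top",m.sum(),np.nanmedian(Z[m]),rect(P[m]))
    m=near&(H>100)&(H<125)&(S>120)&(abs(Z-.05)<.006)
    print("stand top",m.sum(),np.nanmedian(Z[m]),rect(P[m]))
    blk=(abs(X-.55)<.15)&(abs(Y-.02)<.22)&(Z>.042)&(Z<.06)&(V>60)
    print("block",blk.sum(),np.nanmedian(Z[blk]),rect(P[blk]))
    y=blk&(S>110)&(H>15)&(H<35); print("yellow",y.sum(),rect(P[y]))
    # slot: dark pixels projected on plane z=.05
    v,u=np.mgrid[0:480,0:640]
    cc=manip.get_calibration(c);T=np.array(cc["extrinsics"])
    a=pts(c,np.c_[u.ravel(),v.ravel()],np.ones(480*640)); o=T[:3,3]; Q=(o+(a-o)*((.05-o[2])/(a[:,2]-o[2]))[:,None]).reshape(480,640,3)
    poly=np.zeros((480,640),np.uint8); hull=cv2.convexHull(np.c_[u[blk],v[blk]].astype(np.int32)); cv2.fillConvexPoly(poly,hull,1)
    n,l,st,ce=cv2.connectedComponentsWithStats((((V<110)&(poly>0)).astype(np.uint8)))
    for i in range(1,n):
        if st[i,4]>40:
            r=rect(Q[l==i])
            print("dark",st[i,4],ce[i].round(),*r)
```

```text
top grip top 79 0.09841146508731458 (array([ 402.8, -265.7]), array([27.7, 27.6]), 42.1)
stand top 771 0.04994154758144198 (array([ 402.7, -266.8]), array([66.1, 66. ]), 68.4)
block 12743 0.05077046334879709 (array([552.7,  27.7]), array([142.4, 310.9]), 9.4)
yellow 268 (array([508.1, 142.8]), array([42.9, 20.2]), 9.1)
dark 416 [289. 268.] [526.9  24.3] [  9.6 155.1] 9.1
side grip top 318 0.09950246198162682 (array([ 401.3, -267.2]), array([30.5, 28.6]), 43.6)
stand top 768 0.0496544372334517 (array([ 401.5, -266.1]), array([68.1, 63.7]), 67.8)
block 8229 0.05115007939307403 (array([550.8,  28.9]), array([142.3, 314. ]), 9.2)
yellow 109 (array([506.5, 142.9]), array([41.4, 21.7]), 10.1)
dark 113 [310. 236.] [526.8  22.6] [  4.5 143.2] 9.1
```

```bash
cat >> h.py <<'E'
def to(x,y,z,head=None):
    o=manip.get_obs();from scipy.spatial.transform import Rotation as R
    M=R.from_quat(o["ee_rot"]).as_matrix();p=np.array(o["position"])
    hd=np.degrees(np.arctan2(M[1,1],M[0,1]))
    d=M.T@(np.array([x,y,z])-p)
    print("t",round(o["time_s"],2),"p",p.round(4),"jaw heading",hd.round(2),"tilt",M[:,0].round(4),"tool shift",d.round(4),"F",np.round(o["contact_force"],1),"w",round(o["gripper_width"]*85,1))
    if head is not None: print("turn x (rad)",-np.radians((head-hd+90)%180-90).round(4), "level turn", (M.T@np.cross(M[:,0],[0,0,-1])).round(4))
E
python3 -m pendant '[[0.085,0,-0.036,0.0458,0,0,0],[0.085,0,-0.036,0.0458,0,0,0],[0.085,0,-0.036,0.0458,0,0,0],[0.085,0,-0.036,0.0458,0,0,0],[0.085,0,-0.036,0.0458,0,0,0],[0.085,0,-0.036,0.0458,0,0,0],[0.085,0,-0.036,0.0458,0,0,0],[0.085,0,-0.036,0.0458,0,0,0],[0.085,0,0,0,0.15,0,0],[0.085,0,0,0,0.15,0,0],[0.085,0,0,0,0.15,0,0],[0.085,0,0,0,0.15,0,0]]' 60
python3 -c "
from h import *
to(.402,-.2664,.16,42.9)"
```

```text
time_s: 2.3
position: [0.4206, 0.1993, 0.2094]
ee_rot: [0.284, 0.647, -0.284, 0.648]
contact_force: [-0.5, 0.1, 0.9]
gripper_width: 1.0
t 2.3 p [0.4206 0.1993 0.2094] jaw heading 42.61 tilt [ 2.e-04  1.e-04 -1.e+00] tool shift [ 0.0493 -0.329   0.3301] F [-0.5  0.1  0.9] w 85.0
turn x (rad) -0.005 level turn [ 0.      0.     -0.0002]
```

```bash
python3 -m pendant '[[0.085,0,-0.0411,0.0413,0,0,0],[0.085,0,-0.0411,0.0413,0,0,0],[0.085,0,-0.0411,0.0413,0,0,0],[0.085,0,-0.0411,0.0413,0,0,0],[0.085,0,-0.0411,0.0413,0,0,0],[0.085,0,-0.0411,0.0413,0,0,0],[0.085,0,-0.0411,0.0413,0,0,0],[0.085,0,-0.0411,0.0413,0,0,0],[0.085,0.025,0,0,-0.005,0,0],[0.085,0.024,0,0,0,0,0]]'
python3 - <<'E'
from h import *
to(.402,-.2664,.063,42.9)
for c in("top","side"):
    im,d=manip.grab_frame(c)
    cv2.imwrite(f"pics/{c}1.png",im[:,:,::-1])
    u,v=((463,316) if c=="top" else (303,365)); cr=im[v-80:v+80,u-80:u+80,::-1]
    globals()[c]=cv2.resize(cr,(400,400))
cv2.imwrite("pics/a1.png",np.hstack([top,side]))
E
```

```text
time_s: 3.55
position: [0.4048, -0.2678, 0.1598]
ee_rot: [0.281, 0.648, -0.282, 0.649]
contact_force: [-0.3, -0.0, 0.4]
gripper_width: 0.995
t 3.55 p [ 0.4048 -0.2678  0.1598] jaw heading 43.08 tilt [ 8.e-04 -4.e-04 -1.e+00] tool shift [ 0.0968 -0.0011 -0.003 ] F [-0.3 -0.   0.4] w 84.6
turn x (rad) 0.0032 level turn [ 0.      0.0009 -0.0003]
```

View pics/a1.png

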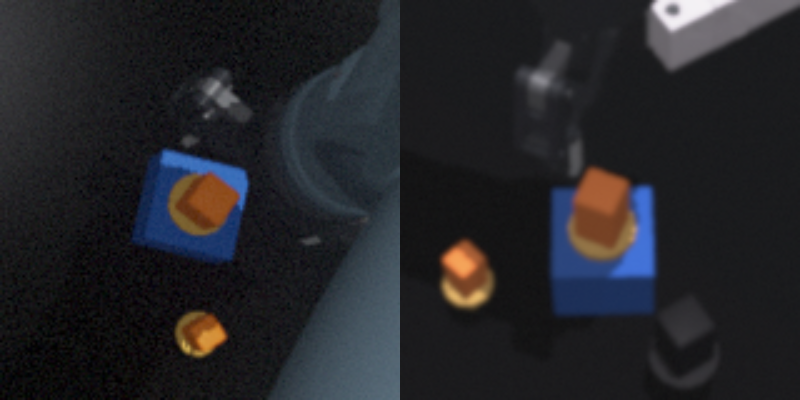

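Run:
```python
from h import *
I=[]
for c in("top","side"):
    im,d=manip.grab_frame(c);P=cloud(c,d)
    if c=="top": I=cv2.convertScaleAbs(im[180:420,380:640,::-1],alpha=2.5,beta=20)
    else: J=cv2.convertScaleAbs(im[220:460,180:440,::-1],alpha=2.5,beta=20)
    Z=P[...,2]
    for lo,hi in((.15,.19),(.19,.23),(.23,.27)):
        m=(Z>lo)&(Z<hi)&(abs(P[...,0]-.4)<.12)&(abs(P[...,1]+.266)<.12); q=P[m]
        if m.sum(): print(c,lo,m.sum(),q.min(0).round(3),q.max(0).round(3),q.mean(0).round(3))
    m=(Z>.09)&(Z<.11)&(abs(P[...,0]-.4)<.04)&(abs(P[...,1]+.266)<.04); print("key",P[m].mean(0).round(4), m.sum())
cv2.imwrite("pics/a2.png",cv2.resize(np.hstack([I,J]),(800,370)))
```

```text
top 0.19 85 [ 0.358 -0.298  0.195] [ 0.444 -0.221  0.23 ] [ 0.4   -0.256  0.212]
top 0.23 475 [ 0.353 -0.308  0.23 ] [ 0.466 -0.206  0.27 ] [ 0.413 -0.247  0.251]
key [ 0.4027 -0.2656  0.0994] 286
side 0.19 256 [ 0.358 -0.309  0.194] [ 0.447 -0.23   0.23 ] [ 0.406 -0.27   0.211]
side 0.23 532 [ 0.342 -0.325  0.23 ] [ 0.463 -0.224  0.27 ] [ 0.37  -0.305  0.255]
key [ 0.4004 -0.269   0.0989] 336
```

View pics/a2.png

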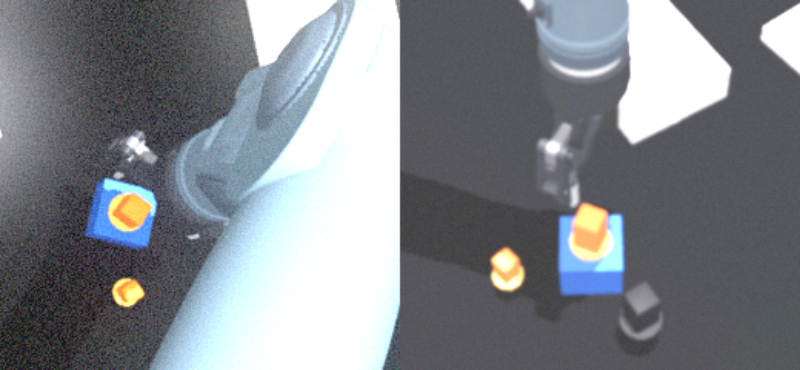

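The brightened crops show the fingers straddling the grip, and the depth extents centre on it. I'll go down.

```bash
python3 -m pendant '[[0.085,0,-0.001,-0.003,0,0,0],[0.085,0.02,0,0,0,0,0],[0.085,0.02,0,0,0,0,0],[0.085,0,0,0,0,0,0]]'
python3 -c "
from h import *
to(.402,-.2666,.063,42.9)"
```

```text
time_s: 4.25
position: [0.4014, -0.2642, 0.12]
ee_rot: [0.281, 0.65, -0.281, 0.649]
contact_force: [-0.8, -0.4, 0.5]
gripper_width: 0.999
t 4.25 p [ 0.4014 -0.2642  0.12  ] jaw heading 43.22 tilt [-0.0011  0.001  -1.    ] tool shift [ 0.057  -0.0012  0.0022] F [-0.8 -0.4  0.5] w 84.9
turn x (rad) 0.0056 level turn [ 0.     -0.0015  0.0001]
```

```bash
python3 -m pendant '[[0.085,0.019,-0.001,0.002,0.005,0,0],[0.085,0.019,0,0,0,0,0],[0.085,0.019,0,0,0,0,0],[0.085,0,0,0,0,0,0],[0.02,0,0,0,0,0,0],[0.02,0,0,0,0,0,0],[0.02,0,0,0,0,0,0],[0.02,0,0,0,0,0,0],[0.02,0,0,0,0,0,0],[0.02,0,0,0,0,0,0]]' 60
python3 -c "
from h import *
to(.402,-.2666,.063,42.9)"
```

```text
time_s: 5.5
position: [0.4031, -0.2677, 0.0642]
ee_rot: [0.282, 0.648, -0.283, 0.649]
contact_force: [-1.9, 0.1, 5.0]
gripper_width: 0.313
t 5.5 p [ 0.4031 -0.2677  0.0642] jaw heading 42.91 tilt [ 0.0012 -0.0012 -1.    ] tool shift [ 0.0012 -0.0001 -0.0016] F [-1.9  0.1  5. ] w 26.6
turn x (rad) 0.0002 level turn [ 0.      0.0017 -0.0001]
```

```bash
python3 -m pendant '[[0.02,0,0,0,0,0,0],[0.02,-0.02,0,0,0,0,0],[0.02,-0.03,0,0,0,0,0],[0.02,-0.03,0,0,0,0,0],[0.02,-0.03,0,0,0,0,0],[0.02,0,0,0,0,0,0],[0.02,0,0,0,0,0,0]]' 60
python3 - <<'E'
from h import *
to(.5164,.0894,.13,99.2)
I=[]
for c,(u,v) in(("top",(463,300)),("side",(303,340))):
    im,d=manip.grab_frame(c); I.append(cv2.resize(cv2.convertScaleAbs(im[v-90:v+90,u-90:u+90,::-1],alpha=1.8,beta=10),(400,400)))
    P=cloud(c,d);h=cv2.cvtColor(im,cv2.COLOR_RGB2HSV);m=(h[...,0]<16)&(h[...,1]>120)&(P[...,2]>.13)
    print(c,m.sum(),P[m].min(0).round(3),P[m].max(0).round(3))
    m=(h[...,0]>14)&(h[...,0]<30)&(h[...,1]>90)&(P[...,2]>.1)&(P[...,0]<.6);print(m.sum(), P[m].mean(0).round(3),P[m].min(0).round(3),P[m].max(0).round(3))
cv2.imwrite("pics/a3.png",np.hstack(I))
E
```

```text
time_s: 6.38
position: [0.402, -0.2666, 0.172]
ee_rot: [0.283, 0.649, -0.282, 0.648]
contact_force: [-0.5, 0.4, -3.1]
gripper_width: 0.307
t 6.38 p [ 0.402  -0.2666  0.172 ] jaw heading 42.91 tilt [-0.0013  0.0013 -1.    ] tool shift [ 0.0423  0.3262 -0.1827] F [-0.5  0.4 -3.1] w 26.1
turn x (rad) -0.9824 level turn [ 0.     -0.0018  0.0001]
top 241 [ 0.38  -0.27   0.162] [ 0.41  -0.232  0.33 ]
149 [ 0.395 -0.255  0.165] [ 0.38  -0.278  0.158] [ 0.418 -0.245  0.199]
side 375 [ 0.381 -0.288  0.16 ] [ 0.421 -0.256  0.244]
268 [ 0.397 -0.275  0.161] [ 0.378 -0.288  0.122] [ 0.422 -0.25   0.206]
```

View pics/a3.png

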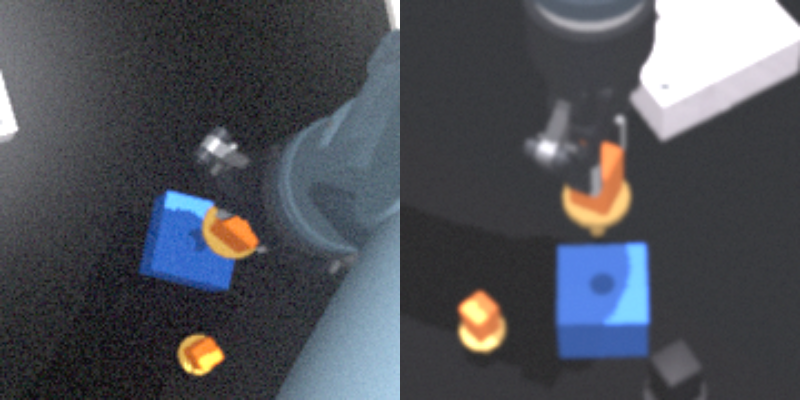

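The key is held and clear of the stand: the empty hole is at about (602,283) and the plunger at (598,232) in the side crop. I'll move to above the yellow end.

```bash
python3 -m pendant '[[0.02,0,0.0466,-0.0261,0,0,0],[0.02,0,0.0466,-0.0261,0,0,0],[0.02,0,0.0466,-0.0261,0,0,0],[0.02,0,0.0466,-0.0261,0,0,0],[0.02,0,0.0466,-0.0261,0,0,0],[0.02,0,0.0466,-0.0261,0,0,0],[0.02,0,0.0466,-0.0261,0,0,0]]'
python3 -m pendant '[[0.02,0.01,0,0,-0.164,0,0],[0.02,0.01,0,0,-0.164,0,0],[0.02,0.01,0,0,-0.164,0,0],[0.02,0,0,0,-0.164,0,0],[0.02,0,0,0,-0.164,0,0],[0.02,0,0,0,-0.162,0,0],[0.02,0,0,0,0,0,0],[0.02,0,0,0,0,0,0]]'
python3 - <<'E'
from h import *
to(.5164,.0894,.125,99.2)
I=[]
for c,(u,v) in(("top",(260,260)),("side",(300,210))):
    im,d=manip.grab_frame(c); I.append(cv2.resize(im[v-80:v+80,u-80:u+80,::-1],(400,400)));np.savez(c+"1.npz",im=im,d=d)
cv2.imwrite("pics/a4.png",np.hstack(I))
E
```

```text
time_s: 7.35
position: [0.5165, 0.0905, 0.1719]
ee_rot: [0.282, 0.649, -0.283, 0.648]
contact_force: [1.1, -0.7, -1.2]
gripper_width: 0.308
time_s: 8.35
position: [0.5165, 0.0888, 0.1425]
ee_rot: [-0.056, 0.705, 0.056, 0.704]
contact_force: [1.1, 0.2, -1.8]
gripper_width: 0.308
t 8.35 p [0.5165 0.0888 0.1425] jaw heading 99.05 tilt [-0.0014  0.     -1.    ] tool shift [ 0.0175  0.0006 -0.    ] F [ 1.1  0.2 -1.8] w 26.1
turn x (rad) -0.0026 level turn [ 0.     -0.0014 -0.0003]
```

View pics/a4.png

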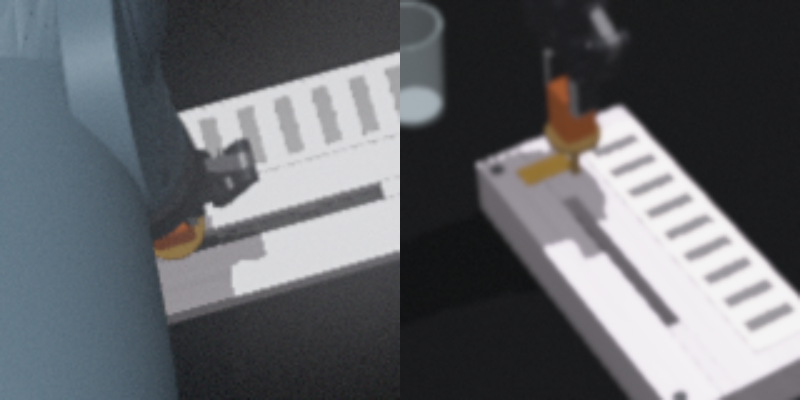

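The side crop shows the plunger tip at about (575,172), just beyond the slot's yellow end. I'll project the model to check the offset.

Run:
```python
from h import *
c="side";f=np.load("side1.npz");im=f["im"];P=cloud(c,f["d"])
X,Y,Z=[P[...,i] for i in range(3)]
h=cv2.cvtColor(im,cv2.COLOR_RGB2HSV)
b=np.array([.5165,.0888])
near=(np.hypot(X-b[0],Y-b[1])<.03)&(h[...,1]>90)
for lo,hi in((.085,.1),(.1,.115),(.115,.125),(.125,.14),(.145,.175)):
    m=near&(Z>lo)&(Z<hi);q=P[m]
    if len(q): print(lo,len(q),"mean",q.mean(0).round(4),"min",q.min(0).round(4),"max",q.max(0).round(4))
# projection along camera right axis of plunger & slot
def proj(p):
    k=manip.get_calibration(c);T=np.array(k["extrinsics"]);q=(np.array(p)-T[:3,3])@T[:3,:3]
    q=q*[1,-1,-1]; return cv2.projectPoints(q.reshape(-1,1,3),np.zeros(3),np.zeros(3),np.array(k["K"]),np.array([k["k1"],0,0,0,0.]))[0].reshape(-1,2).round(1)
for z in(.0903,.1,.11,.1283,.1343): print(z,proj([[*b,z]]))
for v in range(176,203,2):
    r=im[v,275:305].astype(int); s=h[v,275:305,1]; idx=np.where(s>90)[0]+275
    print(v,idx.min() if len(idx) else None, idx.max() if len(idx) else None, end=" | ")
e=np.array([np.cos(np.radians(9.2)),np.sin(np.radians(9.2))]);n=np.array([-e[1],e[0]])
o=np.array([.527,.0242]); print(proj([[*(o+n*.08),.05],[*(o-n*.08),.05]]))
```

```text
0.085 2 mean [0.5124 0.0873 0.0981] min [0.5119 0.0857 0.0969] max [0.5129 0.0889 0.0994]
0.1 13 mean [0.5133 0.0875 0.1048] min [0.5108 0.0828 0.1   ] max [0.516  0.0947 0.1117]
0.125 126 mean [0.5095 0.0787 0.1353] min [0.4953 0.0671 0.1292] max [0.5309 0.103  0.1399]
0.145 162 mean [0.5084 0.0799 0.1582] min [0.4985 0.0637 0.1452] max [0.529  0.1069 0.175 ]
0.0903 [[290.3 198.9]]
0.1 [[290.2 195.3]]
0.11 [[290.  191.5]]
0.1283 [[289.6 184.5]]
0.1343 [[289.5 182.1]]
176 279 297 | 178 278 297 | 180 278 298 | 182 277 298 | 184 279 298 | 186 280 297 | 188 282 296 | 190 283 291 | 192 281 290 | 194 276 289 | 196 275 290 | 198 275 284 | 200 275 279 | 202 None None | [[287.4 209.1]
 [330.  259.8]]
```

```bash
python3 -m pendant '[[0.02,0.015,0.0006,0.0022,-0.0026,0,0],[0.02,0.016,0,0,0,0,0],[0.02,0,0,0,0,0,0],[0.02,0,0,0,0,0,0]]'
python3 - <<'E'
from h import *
to(.5164,.0894,.0762,99.2)
im,d=manip.grab_frame("side"); to(.5164,.0894,.0762)
u,v=292,200;cv2.imwrite("pics/a5.png",cv2.resize(im[v-40:v+40,u-40:u+40,::-1],(600,600),interpolation=cv2.INTER_CUBIC))
E
```

```text
time_s: 8.95
position: [0.5191, 0.0898, 0.1122]
ee_rot: [-0.057, 0.705, 0.057, 0.705]
contact_force: [-0.3, -1.5, -2.5]
gripper_width: 0.31
t 8.95 p [0.5191 0.0898 0.1122] jaw heading 99.32 tilt [-2.e-04  1.e-04 -1.e+00] tool shift [ 0.036   0.     -0.0028] F [-0.3 -1.5 -2.5] w 26.4
turn x (rad) 0.0021 level turn [ 0.     -0.0002 -0.0001]
t 9.0 p [0.5195 0.0898 0.1126] jaw heading 99.32 tilt [ 6.e-04  1.e-04 -1.e+00] tool shift [ 0.0364  0.0001 -0.0031] F [ 0.2  0.4 -2.5] w 26.5
```

View pics/a5.png

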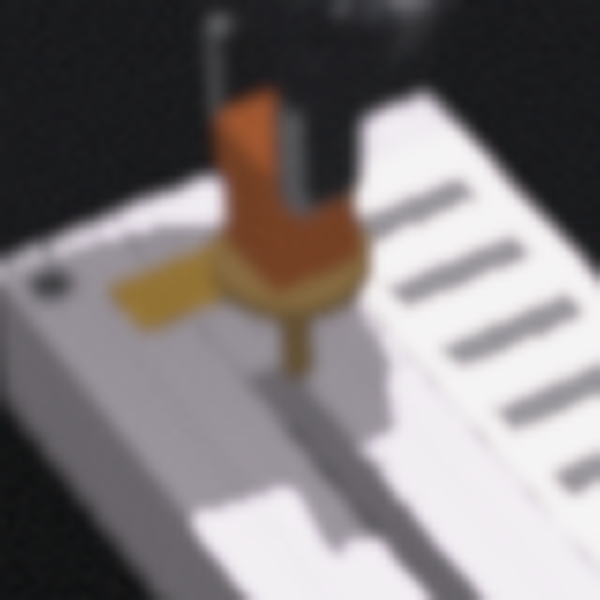

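The side crop shows the plunger tip at (296,376), about 10 mm above the block. Dropped straight down it lands at about (297,405), the middle of the slot. I'll go down and feel for contact.

```bash
cat > chk.py <<'E'
from h import *
import sys
F=[];
for i in range(3):
    F.append(manip.get_obs()["contact_force"]); manip.grab_frame("side")
o=manip.get_obs();F.append(o["contact_force"]);F=np.mean(F,0);p=np.array(o["position"])
n=np.array([-.16,.987]);e=np.array([.987,.16]);r=p[:2]-[.527,.0242]
print("t",round(o["time_s"],2),"along",(r@n*1e3).round(1),"cross",(r@e*1e3).round(1),"z",(p[2]*1e3).round(1),"F along",(F[:2]@n).round(1),"cross",(F[:2]@e).round(1),"Fz",F[2].round(1))
a=sys.argv
if len(a)>1 and (F[2]<float(a[1]) or abs(F[:2]@n)>4): sys.exit(1)
E
python3 chk.py
python3 -m pendant '[[0.02,0.011,0,-0.0003,0,0,0],[0.02,0.011,0,0,0,0,0],[0.02,0,0,0,0,0,0]]' >/dev/null; python3 chk.py
```

```text
t 9.15 along 65.9 cross 3.3 z 112.9 F along -0.2 cross -0.2 Fz -2.4
t 9.68 along 66.0 cross 2.4 z 90.2 F along -0.4 cross 0.3 Fz -2.3
```

No contact 12 mm below the block top, so the plunger is in the slot. On to the floor.

```bash
python3 -m pendant '[[0.02,0.008,0,0,0,0,0],[0.02,0.004,0,0,0,0,0],[0.02,0,0,0,0,0,0]]' >/dev/null; python3 chk.py
python3 -m pendant '[[0.02,0.0035,0,0,0,0,0],[0.02,0,0,0,0,0,0]]' >/dev/null; python3 chk.py
python3 -m pendant '[[0.02,0.0035,0,0,0,0,0],[0.02,0,0,0,0,0,0]]' >/dev/null; python3 chk.py
```

```text
t 10.2 along 66.0 cross 2.7 z 78.4 F along -0.0 cross -0.3 Fz -1.9
t 10.6 along 65.9 cross 2.7 z 75.1 F along 0.1 cross -0.2 Fz 0.1
t 11.0 along 65.9 cross 2.7 z 71.4 F along 0.1 cross -0.4 Fz 1.3
```

```bash
python3 -m pendant '[[0.02,0.003,0,0,0,0,0],[0.02,0,0,0,0,0,0],[0.02,0,0,0,0,0,0]]' >/dev/null; python3 chk.py 0 && python3 -m pendant '[[0.02,0,-0.0025,0,0,0,0],[0.02,0,-0.0025,0,0,0,0],[0.02,0,-0.0025,0,0,0,0],[0.02,0,-0.0025,0,0,0,0]]' >/dev/null; python3 chk.py 0 && python3 -m pendant '[[0.02,0,-0.0025,0,0,0,0],[0.02,0,-0.0025,0,0,0,0],[0.02,0,-0.0025,0,0,0,0],[0.02,0,-0.0025,0,0,0,0]]' >/dev/null; python3 chk.py 0
```

```text
t 11.53 along 65.9 cross 2.6 z 68.4 F along -0.4 cross -0.1 Fz 2.1
t 12.18 along 55.7 cross 2.4 z 68.3 F along 1.8 cross 0.0 Fz 1.7
t 12.82 along 45.5 cross 2.5 z 68.3 F along 1.8 cross -0.3 Fz 1.8
```

```bash
python3 -m pendant '[[0.02,0,-0.0025,0,0,0,0],[0.02,0,-0.0025,0,0,0,0],[0.02,0,-0.0025,0,0,0,0],[0.02,0,-0.0025,0,0,0,0],[0.02,0,-0.002,0,0,0,0]]' >/dev/null; python3 chk.py 0.3 && python3 -m pendant '[[0.02,0,-0.0015,0,0,0,0],[0.02,0,-0.0015,0,0,0,0]]' >/dev/null && python3 chk.py 0.3 && python3 -m pendant '[[0.02,0,-0.0015,0,0,0,0],[0.02,0,-0.0015,0,0,0,0]]' >/dev/null && python3 chk.py 0.3 && python3 -m pendant '[[0.02,0,-0.0015,0,0,0,0],[0.02,0,-0.0015,0,0,0,0]]' >/dev/null && python3 chk.py 0.3 && python3 -m pendant '[[0.02,0,-0.0015,0,0,0,0],[0.02,0,-0.0015,0,0,0,0]]' >/dev/null && python3 chk.py 0.3 && python3 -m pendant '[[0.02,0,-0.0015,0,0,0,0],[0.02,0,-0.0015,0,0,0,0]]' >/dev/null && python3 chk.py 0.3 && python3 -m pendant '[[0.02,0,-0.0015,0,0,0,0],[0.02,0,-0.0015,0,0,0,0]]' >/dev/null && python3 chk.py 0.3 && python3 -m pendant '[[0.02,0,-0.0015,0,0,0,0],[0.02,0,-0.0015,0,0,0,0]]' >/dev/null && python3 chk.py 0.3 && python3 -m pendant '[[0.02,0,-0.0015,0,0,0,0],[0.02,0,-0.0015,0,0,0,0]]' >/dev/null && python3 chk.py 0.3
```

```text
t 13.6 along 33.6 cross 2.5 z 68.3 F along 1.8 cross -0.0 Fz 2.3
t 14.0 along 30.8 cross 2.5 z 68.3 F along 2.0 cross 0.1 Fz 2.0
t 14.4 along 27.8 cross 2.6 z 68.3 F along 1.7 cross -0.1 Fz 2.1
t 14.8 along 24.8 cross 2.6 z 68.3 F along 1.8 cross 0.4 Fz 1.6
t 15.2 along 21.8 cross 2.6 z 68.3 F along 2.0 cross -0.1 Fz 2.0
t 15.6 along 18.8 cross 2.6 z 68.3 F along 2.0 cross -0.1 Fz 2.2
t 16.0 along 15.8 cross 2.6 z 68.3 F along 2.0 cross 0.0 Fz 2.1
t 16.4 along 12.8 cross 2.6 z 68.3 F along 2.1 cross 0.0 Fz 1.4
t 16.8 along 9.8 cross 2.6 z 68.3 F along 2.4 cross 0.3 Fz 2.2
```

```bash
python3 -m pendant '[[0.02,0,-0.0015,0,0,0,0],[0.02,0,-0.0015,0,0,0,0]]' >/dev/null && python3 chk.py 0.3 && python3 -m pendant '[[0.02,0,-0.0015,0,0,0,0],[0.02,0,-0.0015,0,0,0,0]]' >/dev/null && python3 chk.py 0.3 && python3 -m pendant '[[0.02,0,-0.0015,0,0,0,0],[0.02,0,-0.0015,0,0,0,0]]' >/dev/null && python3 chk.py 0.3 && python3 -m pendant '[[0.02,0,-0.0015,0,0,0,0],[0.02,0,-0.0015,0,0,0,0]]' >/dev/null && python3 chk.py 0.3 && python3 -m pendant '[[0.02,0,-0.0015,0,0,0,0],[0.02,0,-0.0015,0,0,0,0]]' >/dev/null && python3 chk.py 0.3 && python3 -m pendant '[[0.02,0,-0.0015,0,0,0,0],[0.02,0,-0.0015,0,0,0,0]]' >/dev/null && python3 chk.py 0.3 && python3 -m pendant '[[0.02,0,-0.0015,0,0,0,0],[0.02,0,-0.0015,0,0,0,0]]' >/dev/null && python3 chk.py 0.3 && python3 -m pendant '[[0.02,0,-0.0015,0,0,0,0],[0.02,0,-0.0015,0,0,0,0]]' >/dev/null && python3 chk.py 0.3 && python3 -m pendant '[[0.02,0,-0.0015,0,0,0,0],[0.02,0,-0.0015,0,0,0,0]]' >/dev/null && python3 chk.py 0.3 && python3 -m pendant '[[0.02,0,-0.0015,0,0,0,0],[0.02,0,-0.0015,0,0,0,0]]' >/dev/null && python3 chk.py 0.3
```

```text
t 17.2 along 6.8 cross 2.6 z 68.3 F along 1.9 cross -0.2 Fz 1.8
t 17.6 along 3.8 cross 2.6 z 68.3 F along 1.3 cross -0.1 Fz 1.8
t 18.0 along 0.8 cross 2.6 z 68.3 F along 2.1 cross -0.1 Fz 2.2
t 18.4 along -2.2 cross 2.6 z 68.3 F along 2.2 cross 0.2 Fz 1.7
t 18.8 along -5.2 cross 2.6 z 68.3 F along 2.0 cross -0.2 Fz 2.0
t 19.2 along -8.2 cross 2.6 z 68.3 F along 1.8 cross 0.2 Fz 2.0
t 19.6 along -11.2 cross 2.7 z 68.3 F along 2.0 cross 0.0 Fz 2.2
t 20.0 along -14.2 cross 2.6 z 68.3 F along 1.9 cross 0.0 Fz 1.8
t 20.4 along -17.3 cross 2.6 z 68.3 F along 2.1 cross -0.2 Fz 1.6
t 20.8 along -20.4 cross 2.7 z 68.3 F along 1.5 cross -0.3 Fz 2.1
```

```bash
python3 -m pendant '[[0.02,0,-0.0015,0,0,0,0],[0.02,0,-0.0015,0,0,0,0]]' >/dev/null && python3 chk.py 0.3 && python3 -m pendant '[[0.02,0,-0.0015,0,0,0,0],[0.02,0,-0.0015,0,0,0,0]]' >/dev/null && python3 chk.py 0.3 && python3 -m pendant '[[0.02,0,-0.0015,0,0,0,0],[0.02,0,-0.0015,0,0,0,0]]' >/dev/null && python3 chk.py 0.3 && python3 -m pendant '[[0.02,0,-0.0015,0,0,0,0],[0.02,0,-0.0015,0,0,0,0]]' >/dev/null && python3 chk.py 0.3 && python3 -m pendant '[[0.02,0,-0.0015,0,0,0,0],[0.02,0,-0.0015,0,0,0,0]]' >/dev/null && python3 chk.py 0.3 && python3 -m pendant '[[0.02,0,-0.0015,0,0,0,0],[0.02,0,-0.0015,0,0,0,0]]' >/dev/null && python3 chk.py 0.3 && python3 -m pendant '[[0.02,0,-0.0015,0,0,0,0],[0.02,0,-0.0015,0,0,0,0]]' >/dev/null && python3 chk.py 0.3 && python3 -m pendant '[[0.02,0,-0.0015,0,0,0,0],[0.02,0,-0.0015,0,0,0,0]]' >/dev/null && python3 chk.py 0.3 && python3 -m pendant '[[0.02,0,-0.0015,0,0,0,0],[0.02,0,-0.0015,0,0,0,0]]' >/dev/null && python3 chk.py 0.3 && python3 -m pendant '[[0.02,0,-0.0015,0,0,0,0],[0.02,0,-0.0015,0,0,0,0]]' >/dev/null && python3 chk.py 0.3
```

```text
t 21.2 along -23.3 cross 2.1 z 67.8 F along -0.2 cross 0.1 Fz -2.0
```

Fz fell from 2.0 N to −2.0 N and the drag force vanished, so the plunger has dropped into the keyway. I'll stop there and push down in small steps.

```bash
python3 -m pendant '[[0.02,0.001,0,0,0,0,0],[0.02,0.001,0,0,0,0,0],[0.02,0,0,0,0,0,0]]' >/dev/null; python3 chk.py
python3 -m pendant '[[0.02,0.001,0,0,0,0,0],[0.02,0,0,0,0,0,0]]' >/dev/null; python3 chk.py
python3 -m pendant '[[0.02,0.0007,0,0,0,0,0],[0.02,0,0,0,0,0,0]]' >/dev/null; python3 chk.py
```

```text
t 21.73 along -23.0 cross 2.7 z 66.3 F along 0.3 cross 0.2 Fz -2.4
t 22.12 along -23.0 cross 2.7 z 65.3 F along -0.8 cross -0.1 Fz -2.6
t 22.52 along -23.0 cross 2.7 z 64.6 F along 0.2 cross 0.1 Fz -2.0
```

```bash
python3 -m pendant '[[0.02,0.0005,0,0,0,0,0],[0.02,0,0,0,0,0,0]]' >/dev/null; python3 chk.py
python3 -m pendant '[[0.02,0.0005,0,0,0,0,0],[0.02,0,0,0,0,0,0]]' >/dev/null; python3 chk.py; python3 -m pendant '[[0.02,0.0005,0,0,0,0,0],[0.02,0,0,0,0,0,0]]' >/dev/null; python3 chk.py
```

```text
t 22.93 along -23.0 cross 2.7 z 64.3 F along -0.3 cross -1.1 Fz 0.0
t 23.32 along -23.0 cross 2.7 z 64.3 F along -0.0 cross -2.7 Fz 5.4
t 23.73 along -23.0 cross 2.7 z 64.2 F along 1.1 cross -4.1 Fz 8.5
```

The flange meets the block stiffly at z = 64.3 mm, matching the stand reference of 64.2 mm. I'll let go and retreat.

```bash
python3 -m pendant '[[0.02,-0.0005,0,0,0,0,0],[0.035,0,0,0,0,0,0],[0.05,0,0,0,0,0,0],[0.06,0,0,0,0,0,0],[0.06,0,0,0,0,0,0],[0.06,0,0,0,0,0,0]]' ; python3 -m pendant '[[0.06,-0.01,0,0,0,0,0],[0.06,-0.02,0,0,0,0,0],[0.06,-0.03,0,0,0,0,0],[0.06,-0.04,0,0,0,0,0],[0.06,-0.04,0,0,0,0,0],[0.06,0,0.03,-0.05,0,0,0],[0.06,0,0.03,-0.05,0,0,0],[0.06,0,0,0,0,0,0]]'
python3 - <<'E'
from h import *
I=[]
for c,(u,v) in(("top",(290,260)),("side",(310,225))):
    im,d=manip.grab_frame(c); I.append(cv2.resize(im[v-80:v+80,u-80:u+80,::-1],(400,400)))
    P=cloud(c,d);h=cv2.cvtColor(im,cv2.COLOR_RGB2HSV);m=(h[...,0]<16)&(h[...,1]>150)&(P[...,2]>.08)&(P[...,2]<.2)
    t=m&(P[...,2]>np.nanpercentile(P[m][:,2],50)); print(c,m.sum(),np.percentile(P[m][:,2],[5,50,95]).round(4),P[m].mean(0).round(4))
    print([(x["score"],np.round(x["location"],3)) for n in("weight_mid","beaker_mid","mould_tray_mid") for x in manip.find_in(n,c)[:1]])
cv2.imwrite("pics/a6.png",np.hstack(I))
E
```

```text
time_s: 24.48
position: [0.5333, 0.0019, 0.0635]
ee_rot: [-0.057, 0.705, 0.058, 0.705]
contact_force: [-0.2, 0.0, -0.7]
gripper_width: 0.704
time_s: 25.48
position: [0.4197, 0.0461, 0.2034]
ee_rot: [-0.058, 0.706, 0.059, 0.703]
contact_force: [1.2, 0.5, 0.9]
gripper_width: 0.701
top 4 [0.099  0.1006 0.1023] [ 0.526  -0.0087  0.1006]
[(0.95, array([0.765, 0.075, 0.047])), (0.9, array([0.447, 0.331, 0.052])), (0.93, array([ 0.795, -0.106,  0.008]))]
side 216 [0.0819 0.0979 0.1024] [ 0.5287 -0.0044  0.0949]
[(0.82, array([0.753, 0.065, 0.04 ])), (0.58, array([0.434, 0.287, 0.062])), (0.94, array([ 0.794, -0.115,  0.01 ]))]
```

View pics/a6.png

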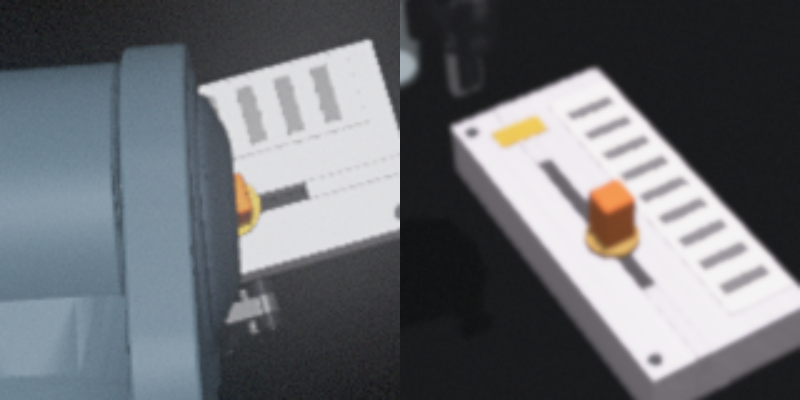

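The key stands upright in the side crop at (612,215) with its flange on the block. Its top is at about 0.100 m, as it should be when seated. The bystanders haven't moved, within detection accuracy, and the gripper is clear.

```bash
python3 -c "
from bench import manip
print(manip.close_job())"
```

```text
the job is handed in; nothing more can be done
None
```

The key is seated in the keyway and released, and I handed the job in at about 26 s of the 56 s allowed.

- **Pick and entry:** I took the larger orange key from the blue stand and lowered it into the slot about 66 mm from its middle, at the yellow end. I pressed it to the floor with about 4 N of spring force.
- **Drag:** I drew it along the slot with about 2 N of friction. At y of about −23 mm the vertical force fell from +2 N to the free-hanging −2 N and the drag force vanished, so I stopped there.
- **Seating:** Pushing down met no spring force. The flange then met the block stiffly at a tool height of 64.3 mm, against the 64.2 mm measured with the key in the stand. The press was about 10 N.
- **Last checks:** The side picture shows the key upright, flange on the block. Its top is at about 0.100 m, the height expected when seated. The top view was mostly hidden by the arm and saw only 4 pixels of the grip, so it confirms little.
- **Bystanders:** The weight and the tray were found where they started, within about 5 mm. The top camera put the beaker where it started. The side camera missed it at first, and its final low-score fix is about 45 mm off the top camera's, though the arm never came near it.

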